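Unpack the pressing stack on the conservation bench

ROBOT

A 6-joint arm with a two-finger parallel gripper is mounted at the origin on the work surface. World frame = base frame: x ahead of the robot, y to its left, z up, the work surface at z = 0. Lengths are in m, angles in rad, forces in N, time in s.
With the tool pointing down it reaches from about 0.4 to 0.925 m from the base axis. Payload 3.4 kg.
Tool frame: the origin (TCP) lies at the very end of the fingers, on their centre line; the grasp point (between the pads) lies 19 mm behind it; z points along the fingers, y is the direction in which the jaws open and shut (so a half turn about z gives the same grasp; the last joint's range is limited). The gripper opens to 85 mm and grips with 20 to 120 N. Pads are 22 mm wide; open, the fingers measure 114 mm over their backs; the gripper's body (76 mm by 85 mm) begins 54 mm behind the grasp point. The pads swing forward as they close: fully open they stand 13 mm farther back than shut.
Start: joints at [-1.256, 0.307, 1.506, -0, 1.328, -0.073], TCP at [0.218, -0.532, 0.231] pointing down, gripper open.
Joint ranges: [-3.12, 3.12], [-1.05, 2.28], [0.14, 2.33], [-1.42, 4.57], [0.1, 2.73], [-2.68, 2.68]. Speed limits (rad/s): [2.57, 2.57, 3.14, 3.14, 3.14, 3.14].

INTERFACE

Orientations are given as [roll, pitch, yaw] about the fixed x, y, z axes, in that order (R = Rz(yaw) Ry(pitch) Rx(roll)).
In Python, from plant import arm, get_image gives the robot as it stands.
- The arm moves only by the tool drive_tool, never from a script. Its arguments are lists of equal length, an entry for each row: "grip": the closure in counts, from 0 (fully open) to 255 (shut); "slide": the shift along the tool's x, y, z in cm, a list of three; "delta_rot": the turn, a rotation vector about the tool's x, y, z in rad, a list of three. A call has 1 to 20 rows; each row is the pose to reach, as a shift and turn from the pose measured when the call began, along the tool's axes at that moment; what a row does not reach only later rows make up. A row lasts 1/8 s, in which the tool goes at most 62.5 mm and 10.7 degrees, less where a joint would pass 70% of its speed; a pose out of reach is approached as far as the arm can. A call with a gripper value outside its range is refused whole. The fingers move at their own pace and stop on an object; "grip_force" is the grip in N (left out, the last holds). Time passes only in rows, so rows that repeat a pose let the fingers close. It gives the time, the measured TCP pose, the force and the opening at its end, in the units of the state.
- arm.get_state(): the state, without advancing time (a new reading comes with each control period).
- get_image(name): name is "side" or "top" or "wrist"; returns a dict with "img" (384x512x3 uint8, red, green, blue), "range_z" (384x512 float32, m along the optical axis (not along the pixel's ray), 0 where there is no reading), "fovy" (degrees; the focal length in pixels is half the picture's height over the tangent of half this angle, whatever the lens; pixels are square), "cx", "cy" (the principal point, pixels), "T" (4x4, takes a point from camera to world coordinates); the wrist camera has in their place "T_tool_cam" (4x4, takes a point from camera to tool coordinates, whose origin is the TCP and whose axes are the flange's). Camera axes: x right, y down, z forward; pixel columns grow to the right and rows downward; lengths in m; the calibration is good to about 2 mm. A picture is of the moment at which its call begins: read the wrist's pose just before it.
- arm.job_done(): hands the job in, once; it reports no verdict.
The state is a dict: "time_s": time; "joint_pos": joint angles; "dq": joint speeds; "effort": joint torques, N m; "position": TCP position; "orientation": TCP orientation; "contact_force": force on the tool from outside, world axes, zero at the start; "wrist_torque": the same for the moment, N m; "grip_width": finger opening in m.
Only numpy, scipy, OpenCV 4.12 (cv2) and the standard library are available. Lean on these libraries where they do the work, as an engineer would, in place of code of your own. Each camera call takes 0.05 s, during which the arm holds its last target. There are 200 camera calls.

TASK

The repair on the two little books has dried, so take the pressing stack apart from the top down, one thing at a time, each in its own place before you lift the next: the steel weight into the round dish, the wooden block into the shallow rectangular tray, the small book onto the smaller, thinner foam support and the large book onto the larger, thicker one. Centre each thing on its place, with the block and books lying flat and their long sides along those of the tray or support. Keep the books level, set everything down gently without dropping it, and leave the amber jar and the loupe where they stand.

Things in the scene. Friction and masses are not known exactly. Their poses are not given: they have to be found in the camera images.
- weight: Top of the stack: bare steel pressing weight, about 330 g, a disc 44 mm in diameter and 22 mm high with an upright cylindrical knob 24 mm in diameter and 30 mm high on its top (52 mm high in all). Origin: centre of the underside; z up. It stands on the wooden block, roughly centred.
- block: Plain wooden pressing block, 84 x 48 x 18 mm (x, y, z), about 60 g, second in the stack, lying on the small book. Origin: centre of the underside; x along its long side.
- small_book: Small closed hardback book with dark brown covers, 108 x 56 x 24 mm (x, y, z), about 130 g, rigid, third in the stack, lying on the large book. Origin: centre of the underside; x along its long side (the spine), z up through its upper cover.
- large_book: Large closed hardback book with pale buff covers, 132 x 64 x 28 mm (x, y, z), about 200 g, rigid, at the bottom of the stack on a grey plastic base board (150 x 80 x 10 mm, fixed, not a place for anything). Origin: centre of the underside; x along its long side. Things in the stack are turned up to 0.2 rad and shifted a few mm against each other; the ends of each show from above.
- weight_dish: Place of the weight: dark steel round dish fixed to the bench, 80 mm outer and 72 mm inner diameter, floor 4 mm above the bench, rim 9 mm above the bench. Origin: centre of the underside, on the bench.
- block_tray: Place of the block: grey plastic shallow rectangular tray fixed to the bench, outside 124 x 88 x 9 mm (x, y, z), walls and floor 5 mm thick (floor 5 mm above the bench, inside 114 x 78 mm, rim 9 mm above the bench). Origin: centre of the underside; x along its long side.
- small_support: Place of the small book: smaller, thinner black foam slab, firm, fixed to the bench, 122 x 76 x 12 mm (x, y, z), flat top 12 mm above the bench. Origin: centre of the underside; x along its long side.
- large_support: Place of the large book: larger, thicker black foam slab, firm, fixed to the bench, 160 x 90 x 25 mm (x, y, z), flat top 25 mm above the bench. Origin: centre of the underside; x along its long side.
- jar: Bystander: loose amber glass jar with a white cap, 48 mm in diameter, 65 mm high, standing on the bench. Origin: centre of the underside. Not to be moved.
- loupe: Bystander: loose black loupe, a waisted round stub 38 mm in diameter and 40 mm high, standing on the bench. Origin: centre of the underside. Not to be moved.
Not all that is in view belongs to the job. Leave any blue or purple look-alike of the small_book alone.

How it is judged:
On the way, in this order (a step that is already met when the one before it is completed fails the run):
1. the steel weight stands in the round dish, let go (horizontal distance between weight and weight_dish below 0.012 m and z of weight in the frame of weight_dish between 0 and 0.008 m and angle between weight's own z axis and vertical below 0.1 rad and linear speed of weight below 0.02 m/s and contact force between weight and the fingers below 0.05 N), for 0.2 s.
2. the wooden block lies in the tray, let go (horizontal distance between block and block_tray below 0.012 m and z of block in the frame of block_tray between 0.001 and 0.009 m and angle between block's own z axis and vertical below 0.1 rad and angle between the x axis of block and the x axis of block_tray, either way round below 0.2 rad and linear speed of block below 0.02 m/s and contact force between block and the fingers below 0.05 N), for 0.2 s.
3. the small book lies on the small low foam support, let go (horizontal distance between small_book and small_support below 0.012 m and z of small_book in the frame of small_support between 0.008 and 0.016 m and angle between small_book's own z axis and vertical below 0.1 rad and angle between the x axis of small_book and the x axis of small_support, either way round below 0.2 rad and linear speed of small_book below 0.02 m/s and contact force between small_book and the fingers below 0.05 N), for 0.2 s.
4. the large book lies on the large thick foam support, let go (horizontal distance between large_book and large_support below 0.012 m and z of large_book in the frame of large_support between 0.021 and 0.029 m and angle between large_book's own z axis and vertical below 0.1 rad and angle between the x axis of large_book and the x axis of large_support, either way round below 0.2 rad and linear speed of large_book below 0.02 m/s and contact force between large_book and the fingers below 0.05 N), for 0.2 s.
At the end, for the whole second after the job is handed in: Weight in the dish, block in the tray, small book on the small support, large book on the large one: each released, at rest, flat (0.1 rad), on the floor or top of its place (4 mm), centred within 12 mm; long sides of block and books within 0.2 rad of their places', either way round (all of step 1 and all of step 2 and all of step 3 and all of step 4); the robot touches nothing.
It fails at once if a book is tipped by more than 0.4 rad (angle between any of small_book, large_book's own z axis and vertical above 0.4 rad).
It fails at once if one of the four things is dropped (falls freely from more than about 13 mm) ((linear speed of weight above 0.5 m/s and contact force between weight and the fingers below 0.05 N) or (linear speed of block above 0.5 m/s and contact force between block and the fingers below 0.05 N) or (linear speed of small_book above 0.5 m/s and contact force between small_book and the fingers below 0.05 N) or (linear speed of large_book above 0.5 m/s and contact force between large_book and the fingers below 0.05 N)).
It fails at once if a book is slammed onto its support with more than 60 N (contact force between small_book and small_support above 60 N or contact force between large_book and large_support above 60 N).
It fails at once if the jar or the loupe is moved by more than 20 mm or knocked over (distance of any of jar, loupe from where it was at the start of the episode above 0.02 m or angle between any of jar, loupe's own z axis and vertical above 0.4 rad).
It also fails if it takes over 128 s, if anything falls off the work surface, if the arm or the gripper's body presses on something with over 40 N, if the wrist force passes 120 N, or if a joint passes its speed limit or range.

## Working session

There is one attempt and no reset: what is moved stays moved. The work goes in short steps, Python scripts to look and compute and a tool call to move; the robot and the scene stay as the last step left them, time stands still between calls to the robot, and variables do not carry over. Pictures are saved under pics/ and viewed, about 12 in all and at most 16, crops included, and the job is handed in when it is done.

Besides the shell and the picture viewer there is one more tool, called as name(argument=value, ...) on one line, values as JSON. drive_tool: Moves the arm, as the interface text tells. Its arguments: {"type":"object","properties":{"grip":{"type":"array","items":{"type":"number"}},"slide":{"type":"array","items":{"type":"array","items":{"type":"number"}}},"delta_rot":{"type":"array","items":{"type":"array","items":{"type":"number"}}},"grip_force":{"type":"number"}},"required":["grip","slide","delta_rot"]}

```bash
mkdir -p pics; ls
python3 - <<'E'
from plant import arm,get_image
import cv2,numpy as np
print(arm.get_state())
for n in("top","side"):
    d=get_image(n); cv2.imwrite(f"pics/{n}0.png",d["img"][...,::-1]); np.savez(f"{n}0.npz",**d)
    print(n,d["fovy"],d["cx"],d["cy"],d["T"].round(3).tolist(),(d["range_z"]>0).mean())
E
```

```text
pics
{'time_s': 0.0, 'joint_pos': array([-1.25547403e+00,  3.07591586e-01,  1.50767573e+00, -2.41689722e-05,
        1.32839090e+00, -7.34559545e-02]), 'dq': array([ 0.00027798,  0.00112666, -0.00139247, -0.00029357, -0.00070763,
       -0.0001784 ]), 'effort': array([ 1.48737134e-03, -4.57547092e+01, -2.51914573e+01,  1.29352561e-04,
        1.33356551e-02, -1.84538465e-05]), 'position': array([ 0.21773455, -0.53142862,  0.23036951]), 'orientation': array([-3.13953093e+00, -1.28204849e-04,  3.88783944e-01]), 'contact_force': array([0.22907955, 0.10904754, 0.09277949]), 'wrist_torque': array([0.00629565, 0.04002084, 0.03260718]), 'grip_width': 0.08522879313311363}
top 44.431707239964595 253.43245037551367 188.9103478238743 [[0.002, -0.985, 0.17, 0.387], [-1.0, -0.002, 0.001, 0.083], [-0.0, -0.17, -0.985, 1.323], [0.0, 0.0, 0.0, 1.0]] 0.9957427978515625
side 54.27318963008919 255.70280843101685 188.6238384018791 [[-1.0, 0.003, 0.014, 0.564], [-0.007, 0.769, -0.639, 0.797], [-0.012, -0.64, -0.769, 0.939], [0.0, 0.0, 0.0, 1.0]] 0.9961446126302084
```

View pics/top0.png

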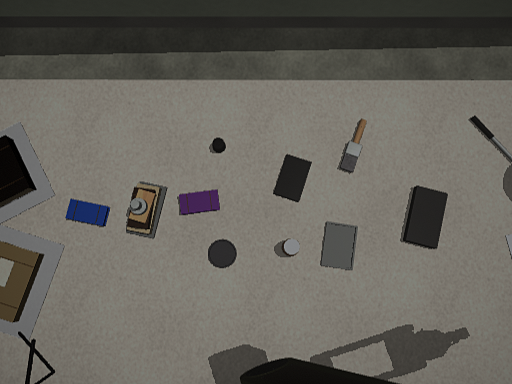

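View pics/side0.png

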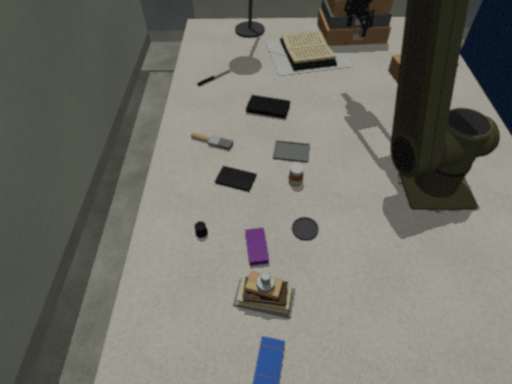

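The top view shows the stack at about (143,208), dish (222,253), tray (339,246), small support (293,178) and large support (425,217). The jar is at (290,247), the loupe at (218,145), and the blue and purple look-alikes sit either side of the stack. The side view agrees.

```bash
cat > h.py <<'E'
import numpy as np,cv2
from scipy.spatial.transform import Rotation as R
def cloud(d,T=None):
    T=d["T"] if T is None else T
    z=d["range_z"].astype(float);f=z.shape[0]/2/np.tan(np.radians(float(d["fovy"]))/2)
    v,u=np.indices(z.shape)
    return np.stack([(u-d["cx"])/f*z,(v-d["cy"])/f*z,z],-1)@T[:3,:3].T+T[:3,3]
def rect(xy):
    "min area rect: centre, long, short, yaw of long side"
    (cx,cy),(w,h),a=cv2.minAreaRect((np.asarray(xy)*1000).astype(np.float32))
    if w<h:w,h,a=h,w,a+90
    return np.round([cx,cy,w,h],1),round((np.radians(a)+np.pi/2)%np.pi-np.pi/2,3)
E
python3 - <<'E'
from h import *
d=np.load("top0.npz");P=cloud(d);z=P[...,2]
for n,(u,v) in dict(stack=(143,208),dish=(222,253),tray=(339,246),ss=(293,178),ls=(425,217),jar=(290,247),loupe=(218,145),purple=(199,202),blue=(88,212),brush=(352,150)).items():
    r=34
    s=np.s_[max(0,v-r):v+r,max(0,u-r):u+r];m=((z[s]>.005)&(z[s]<.2)).astype(np.uint8)
    _,lab=cv2.connectedComponents(m)
    k=lab[v-max(0,v-r),u-max(0,u-r)];Q=P[s][lab==k]
    print(n,k,len(Q),"mean",Q.mean(0).round(4),"zmed/max",np.median(Q[:,2]).round(4),Q[:,2].max().round(4),*rect(Q[:,:2]))
u,v=143,208
Q=P[v-35:v+35,u-30:u+30].reshape(-1,3)
print(np.histogram(Q[:,2],bins=np.arange(0,.16,.004)))
for lo,hi in((.034,.043),(.058,.067),(.074,.085),(.096,.108),(.12,.14)):
    q=Q[(Q[:,2]>lo)&(Q[:,2]<hi)]
    if len(q)>3: print(lo,len(q),q.mean(0).round(4),*rect(q[:,:2]))
E
```

```text
stack 10 1587 mean [0.5515 0.3781 0.0552] zmed/max 0.0596 0.1368 [559.  392.4 151.7  94.9] -0.211
dish 0 4236 mean [0.4354 0.1733 0.0067] zmed/max -0.0001 1.3234 [436.5 174.5 189.6 186.4] -1.569
tray 0 3678 mean [ 0.4551 -0.1521  0.0076] zmed/max 0.0005 1.3234 [456.5 -84.7 336.6 187.1] -1.568
ss 18 1126 mean [ 0.6475 -0.0257  0.0117] zmed/max 0.0117 0.0199 [647.3 -26.6 123.4  80.7] -0.324
ls 3 1982 mean [ 0.5352 -0.3922  0.0244] zmed/max 0.025 0.0348 [ 539.  -399.6  171.1  101.7] -0.255
jar 50 262 mean [ 0.4492 -0.0144  0.0576] zmed/max 0.0638 0.0717 [450.1 -15.4  45.5  44.1] -0.124
loupe 35 156 mean [0.7376 0.1839 0.0324] zmed/max 0.0375 0.0453 [740.6 184.3  35.3  34.8] -1.556
purple 29 773 mean [0.577  0.2378 0.0232] zmed/max 0.0232 0.0323 [576.4 239.1 110.9  58.1] -1.436
blue 23 805 mean [0.5462 0.5489 0.0227] zmed/max 0.0231 0.0307 [549.3 553.2 116.3  64.4] 1.377
brush 8 596 mean [ 0.7306 -0.2004  0.0177] zmed/max 0.0181 0.0278 [ 747.4 -206.   166.4   44.3] -0.313
(array([944, 203, 208,  52,  17,  19,  17,  19,  81, 157,  49,   4,  10,
        11,  74, 135,  30,  14,  62, 173, 122,  15,   3,   8,  36,  77,
        21,   5,   2,   5,   3,   6,  36,  24,   3,   0,   0,   0,   0]), array([0.   , 0.004, 0.008, 0.012, 0.016, 0.02 , 0.024, 0.028, 0.032,
       0.036, 0.04 , 0.044, 0.048, 0.052, 0.056, 0.06 , 0.064, 0.068,
       0.072, 0.076, 0.08 , 0.084, 0.088, 0.092, 0.096, 0.1  , 0.104,
       0.108, 0.112, 0.116, 0.12 , 0.124, 0.128, 0.132, 0.136, 0.14 ,
       0.144, 0.148, 0.152, 0.156]))
0.034 259 [0.5557 0.379  0.0378] [556.7 388.8 131.9  64.2] -0.184
0.058 215 [0.5434 0.3945 0.0617] [554.3 386.9 107.7  63.6] -0.127
0.074 348 [0.5581 0.3787 0.0791] [557.6 383.   84.1  49.3] -0.292
0.096 134 [0.552  0.3849 0.1015] [554.1 388.2  42.3  40.7] -0.642
0.12 72 [0.5538 0.3876 0.1309] [553.9 388.6  22.   21.8] 1.227
```

```bash
cat >> h.py <<'E'
def pose(s):
    T=np.eye(4);T[:3,:3]=R.from_euler("xyz",s["orientation"]).as_matrix();T[:3,3]=s["position"];return T
def goto(s,x,y,z,yaw):
    T=pose(s);G=R.from_euler("xyz",[np.pi,0,yaw]).as_matrix()
    return "slide",(T[:3,:3].T@(np.array([x,y,z])-T[:3,3])*100).round(2),"rot",R.from_matrix(T[:3,:3].T@G).as_rotvec().round(3)
E
python3 - <<'E'
from h import *
from plant import arm
s=arm.get_state();print(*goto(s,.455,-.15,.3,2.9))
d=np.load("top0.npz");P=cloud(d);g=d["img"].mean(-1)
for n,(u,v,r) in dict(dish=(222,253,22),tray=(339,246,32)).items():
    S=np.s_[v-r:v+r,u-r:u+r];m=((P[S][...,2]>.0025)&(P[S][...,2]<.02)).astype(np.uint8);m=cv2.morphologyEx(m,2,np.ones((3,3),np.uint8))
    k,lab,st,_=cv2.connectedComponentsWithStats(m);i=1+st[1:,4].argmax();print(n,P[S][lab==i].mean(0).round(4),*rect(P[S][lab==i][:,:2]))
E
```

```text
slide [ 36.42 -26.32  -6.9 ] rot [-1.000e-03 -2.000e-03 -2.511e+00]
dish [0.4275 0.1546 0.0056] [427.5 154.5  33.6  19.7] 0.474
tray [ 0.4178 -0.1535  0.0066] [ 418.4 -152.7   77.3   53.7] 1.424
```

drive_tool(grip=[0,0,0,0,0,0,0,0,0,0,0,0,0,0,0,0], slide=[[36.4,-26.3,-7],[36.4,-26.3,-7],[36.4,-26.3,-7],[36.4,-26.3,-7],[36.4,-26.3,-7],[36.4,-26.3,-7],[36.4,-26.3,-7],[36.4,-26.3,-7],[36.4,-26.3,-7],[36.4,-26.3,-7],[36.4,-26.3,-7],[36.4,-26.3,-7],[36.4,-26.3,-7],[36.4,-26.3,-7],[36.4,-26.3,-7],[36.4,-26.3,-7]], delta_rot=[[0,0,-2.51],[0,0,-2.51],[0,0,-2.51],[0,0,-2.51],[0,0,-2.51],[0,0,-2.51],[0,0,-2.51],[0,0,-2.51],[0,0,-2.51],[0,0,-2.51],[0,0,-2.51],[0,0,-2.51],[0,0,-2.51],[0,0,-2.51],[0,0,-2.51],[0,0,-2.51]])

```text
time_s: 2.1
position: [0.4547, -0.1502, 0.3008]
orientation: [3.14, -0.002, 2.897]
contact_force: [-0.5, -0.1, -0.7]
grip_width: 0.0855
```

```bash
cat > look.py <<'E'
import sys
from h import *
from plant import arm,get_image
def look(tag):
    s=arm.get_state();d=get_image("wrist")
    np.savez(tag+".npz",Tt=pose(s),**d);cv2.imwrite(f"pics/{tag}.png",d["img"][...,::-1])
    return s,d,cloud(d,pose(s)@d["T_tool_cam"])
def px(d,p,T):
    q=np.linalg.inv(T)@np.append(p,1);f=192/np.tan(np.radians(float(d["fovy"]))/2);return q[:2]/q[2]*f+[d["cx"],d["cy"]]
E
python3 - <<'E'
from look import *
s,d,P=look("w_tray");print(s["position"],s["orientation"],s["joint_pos"].round(2),d["T_tool_cam"].round(3).tolist(),d["fovy"])
print(P[::60,::80,:].round(3).reshape(-1,3).tolist())
E
```

```text
[ 0.45474794 -0.15021542  0.30078386] [ 3.13994367e+00 -1.53461433e-03  2.89748741e+00] [-0.41  0.12  1.58  0.    1.44 -1.74] [[0.0, -0.963, -0.268, 0.068], [1.0, 0.0, -0.0, -0.0], [0.0, -0.268, 0.963, -0.143], [0.0, 0.0, 0.0, 1.0]] 68.42547901519414
[[0.156, -0.434, -0.0], [0.183, -0.328, 0.0], [0.209, -0.222, 0.0], [0.236, -0.116, -0.0], [0.261, -0.009, -0.002], [0.288, 0.097, 0.0], [0.315, 0.203, 0.001], [0.225, -0.469, 0.0], [0.252, -0.359, -0.002], [0.281, -0.247, -0.0], [0.308, -0.135, -0.001], [0.336, -0.023, -0.001], [0.364, 0.089, 0.0], [0.392, 0.201, 0.0], [0.301, -0.509, 0.0], [0.331, -0.392, -0.0], [0.36, -0.274, -0.0], [0.389, -0.156, 0.0], [0.419, -0.038, -0.0], [0.448, 0.08, -0.001], [0.477, 0.199, -0.001], [0.386, -0.553, -0.0], [0.417, -0.429, 0.001], [0.448, -0.304, 0.001], [0.478, -0.179, 0.005], [0.51, -0.055, 0.0], [0.542, 0.07, -0.001], [0.568, 0.186, 0.011], [0.481, -0.602, 0.001], [0.514, -0.47, 0.001], [0.434, -0.192, 0.319], [0.581, -0.206, -0.0], [0.614, -0.074, -0.001], [0.646, 0.058, 0.001], [0.68, 0.191, 0.0], [0.589, -0.658, 0.001], [0.434, -0.207, 0.36], [0.659, -0.377, 0.001], [0.695, -0.237, -0.0], [0.73, -0.096, 0.001], [0.453, -0.104, 0.368], [0.461, -0.079, 0.366], [0.428, -0.205, 0.39], [0.75, -0.573, -0.0], [0.431, -0.164, 0.397], [0.443, -0.151, 0.388], [0.439, -0.133, 0.397], [0.464, -0.11, 0.379], [0.48, -0.082, 0.37]]
```

View pics/w_tray.png

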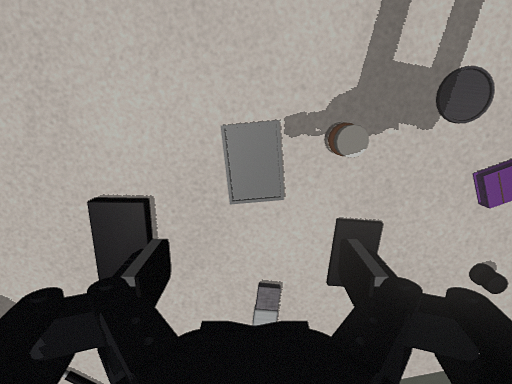

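Seen from the wrist: tray at about (254,162), jar (346,138), dish (465,95), supports partly behind the fingers at (122,235) and (355,252). Bench points come out at z≈0, so the wrist calibration holds. Next I'll measure tray and dish by height.

```bash
cat >> look.py <<'E'
def comp(P,seed,lo,hi,r):
    u,v=seed;v0,u0=max(0,v-r),max(0,u-r);Q=P[v0:v+r,u0:u+r]
    z=cv2.medianBlur(Q[...,2].astype(np.float32),5);m=cv2.morphologyEx(((z>lo)&(z<hi)).astype(np.uint8),2,np.ones((3,3),np.uint8))
    k,lab,st,_=cv2.connectedComponentsWithStats(m);i=1+st[1:,4].argmax();q=Q[lab==i]
    return len(q),"zmed",np.median(q[:,2]).round(4),"mean",q.mean(0).round(4),rect(q[:,:2]),"circ",cv2.minEnclosingCircle((q[:,:2]*1000).astype(np.float32))
E
python3 - <<'E'
from look import *
d=np.load("w_tray.npz");P=cloud(d,d["Tt"]@d["T_tool_cam"])
print("tray",comp(P,(254,162),.0025,.03,48))
print("dish",comp(P,(465,95),.0025,.03,40))
t=np.load("top0.npz");Q=cloud(t)
print("tray top",comp(Q,(339,246),.0025,.03,32));print("dish top",comp(Q,(222,253),.0025,.03,22))
# colour rims
g=d["img"].mean(-1);m=(g[60:130,425:510]<75).astype(np.uint8);k,lab,st,_=cv2.connectedComponentsWithStats(m);i=1+st[1:,4].argmax()
q=P[60:130,425:510][lab==i];print("dish col",len(q),np.median(q[:,2]),rect(q[:,:2]),cv2.minEnclosingCircle((q[:,:2]*1000).astype(np.float32)))
g=t["img"].mean(-1);S=np.s_[231:275,200:245];m=(g[S]<75).astype(np.uint8);k,lab,st,_=cv2.connectedComponentsWithStats(m);i=1+st[1:,4].argmax()
q=Q[S][lab==i];print("dish top col",len(q),np.median(q[:,2]),rect(q[:,:2]))
E
```

```text
tray (4522, 'zmed', np.float64(0.0052), 'mean', array([ 0.4551, -0.152 ,  0.0072]), (array([ 453.4, -151.8,  132.4,   88.1]), np.float64(-0.154)), 'circ', ((456.68463134765625, -152.46649169921875), 73.88428497314453))
dish (2586, 'zmed', np.float64(0.0042), 'mean', array([0.4338, 0.1738, 0.0062]), (array([399.4,  47.6, 356.3,  77.7]), np.float64(1.3)), 'circ', ((419.42974853515625, 41.99116516113281), 179.07618713378906))
tray top (1521, 'zmed', np.float64(0.0054), 'mean', array([ 0.456 , -0.1536,  0.0116]), (array([455.8, -63.1, 295.1, 134. ]), np.float64(-1.557)), 'circ', ((448.2822265625, -63.203819274902344), 159.05999755859375))
dish top (632, 'zmed', np.float64(0.0046), 'mean', array([0.4333, 0.1706, 0.0151]), (array([431.5, 145.2, 130.4,  79. ]), np.float64(1.488)), 'circ', ((421.041015625, 144.17758178710938), 69.73407745361328))
dish col 2574 0.004095608789900423 (array([398.3,  43.6, 348.2,  77.7]), np.float64(1.3)) ((414.66290283203125, 39.09767150878906), 175.46900939941406)
dish top col 652 0.004441793547940498 (array([431.3, 145.9, 132.2,  77.8]), np.float64(1.483))
```

drive_tool(grip=[0,0,0,0,0,0,0,0,0,0], slide=[[4.6,45.2,0],[4.6,45.2,0],[4.6,45.2,0],[4.6,45.2,0],[4.6,45.2,0],[4.6,45.2,0],[4.6,45.2,0],[4.6,45.2,0],[4.6,45.2,0],[4.6,45.2,0]], delta_rot=[[0,0,0],[0,0,0],[0,0,0],[0,0,0],[0,0,0],[0,0,0],[0,0,0],[0,0,0],[0,0,0],[0,0,0]])

```text
time_s: 3.4
position: [0.519, 0.2979, 0.3016]
orientation: [3.141, -0.002, 2.896]
contact_force: [0.5, -0.9, 0.1]
grip_width: 0.0854
```

Run:
```python
from look import *
s,d,P=look("w_stack");print(s["position"],s["joint_pos"].round(2));T=pose(s)@d["T_tool_cam"]
for n,p in dict(dish=(.434,.174,.004),stack=(.554,.388,.08)).items(): print(n,px(d,p,T).round())
q=P.reshape(-1,3);near=lambda x,y,r:q[np.hypot(q[:,0]-x,q[:,1]-y)<r]
a=near(.434,.174,.065);a=a[(a[:,2]>.0025)&(a[:,2]<.015)];print("dish",a.mean(0).round(4),*rect(a[:,:2]))
a=near(.554,.388,.09)
for n,lo,hi in(("large",.035,.042),("small",.0585,.066),("block",.076,.084),("disc",.098,.106),("knob",.127,.137)):
    b=a[(a[:,2]>lo)&(a[:,2]<hi)];print(n,len(b),b.mean(0).round(4),*rect(b[:,:2]))
print(*goto(s,.554,.3885,.17,2.9))
```

```text
[0.51903914 0.29786113 0.30156731] [ 0.45  0.3   1.34  0.    1.5  -0.88]
dish [162. 127.]
stack [327. 179.]
dish [0.434  0.1737 0.005 ] [438.3 162.5 102.2  89. ] -0.91
large 781 [0.538  0.3844 0.0381] [557.1 390.9 132.   63.3] -0.183
small 765 [0.5308 0.398  0.0619] [554.7 389.1 107.9  62.6] -0.137
block 1339 [0.5551 0.3816 0.0799] [557.9 385.4  83.7  48.3] -0.291
disc 516 [0.5494 0.387  0.1019] [552.8 389.1  43.   38.7] -0.979
knob 337 [0.5538 0.39   0.1316] [554.5 390.3  23.1  22.9] -1.191
slide [-1.21  9.64 13.16] rot [ 0.    -0.002 -0.004]
```

View pics/w_stack.png

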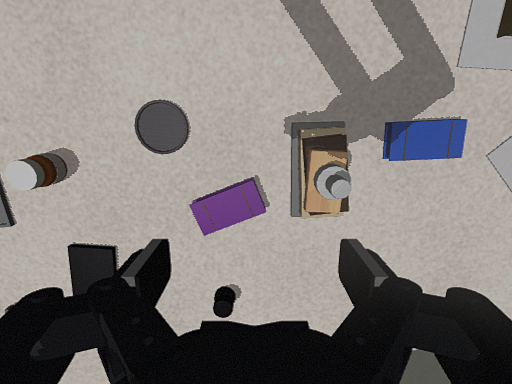

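The image shows the stack at about (327,175) with the knob at (338,183), the dish at (162,127), and both look-alikes clear of it. Wrist and top camera agree to 2 mm. Going for the weight's knob.

drive_tool(grip=[0,0,0,0,0,0,0,0,255,255,255,255,255,255,255,255,255], slide=[[-1.2,9.75,10],[-1.2,9.75,12],[-1.2,9.75,12],[-1.2,9.75,14],[-1.2,9.75,17],[-1.2,9.75,19],[-1.2,9.75,19.5],[-1.2,9.75,19.5],[-1.2,9.75,19.5],[-1.2,9.75,19.5],[-1.2,9.75,19.5],[-1.2,9.75,19.5],[-1.2,9.75,19.5],[-1.2,9.75,19.5],[-1.2,9.75,19.5],[-1.2,9.75,19.5],[-1.2,9.75,19.5]], delta_rot=[[0,0,0],[0,0,0],[0,0,0],[0,0,0],[0,0,0],[0,0,0],[0,0,0],[0,0,0],[0,0,0],[0,0,0],[0,0,0],[0,0,0],[0,0,0],[0,0,0],[0,0,0],[0,0,0],[0,0,0]], grip_force=60)

```text
time_s: 5.58
position: [0.5546, 0.39, 0.1074]
orientation: [3.14, -0.001, 2.896]
contact_force: [-0.9, 1.9, 6.2]
grip_width: 0.0222
```

drive_tool(grip=[255,255,255,255,255,255,255,255,255,255,255,255], slide=[[0,0,-1],[0,0,-3],[0,0,-5],[1.6,-6,-5],[3.2,-12,-5],[4.8,-18,-4],[6.4,-23.9,-3],[6.45,-23.9,-1],[6.45,-23.9,2],[6.45,-23.9,5],[6.45,-23.9,5],[6.45,-23.9,5]], delta_rot=[[0,0,0],[0,0,0],[0,0,0],[0,0,0],[0,0,0],[0,0,0],[0,0,0],[0,0,0],[0,0,0],[0,0,0],[0,0,0],[0,0,0]])

```text
time_s: 7.08
position: [0.4341, 0.174, 0.0574]
orientation: [3.14, -0.001, 2.896]
contact_force: [1.0, -1.2, -2.9]
grip_width: 0.0216
```

Run:
```python
from look import *
s,d,P=look("w_dish");print(s["position"],s["contact_force"],s["grip_width"]);T=pose(s)@d["T_tool_cam"]
print(px(d,(.434,.174,.004),T));print(*goto(s,.434,.1737,.033,2.896))
```

```text
[0.43407167 0.17395814 0.05740461] [ 0.95065949 -1.2470714  -2.92039666] 0.021575642000192276
[254.65300593 211.75262678]
slide [-0.   -0.03  2.44] rot [ 0.002 -0.001 -0.   ]
```

View pics/w_dish.png

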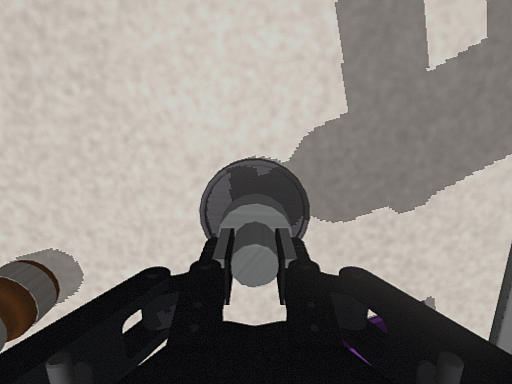

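The weight hangs upright over the dish, centred at (255,213). Lowering gently.

drive_tool(grip=[255,255,255,255,255], slide=[[0,0,1.5],[0,0,2.2],[0,0,2.4],[0,0,2.5],[0,0,2.5]], delta_rot=[[0,0,0],[0,0,0],[0,0,0],[0,0,0],[0,0,0]])

```text
time_s: 7.75
position: [0.4349, 0.1743, 0.0331]
orientation: [3.139, 0.001, 2.896]
contact_force: [1.2, 0.6, -3.3]
grip_width: 0.0219
```

drive_tool(grip=[255,255,255], slide=[[0,0,0.1],[0,0,0.15],[0,0,0.15]], delta_rot=[[0,0,0],[0,0,0],[0,0,0]])

```text
time_s: 8.12
position: [0.4348, 0.1743, 0.0316]
orientation: [3.139, 0.001, 2.896]
contact_force: [0.4, 0.1, -4.5]
grip_width: 0.0224
```

drive_tool(grip=[255,255,255], slide=[[0,0,0.08],[0,0,0.15],[0,0,0.15]], delta_rot=[[0,0,0],[0,0,0],[0,0,0]])

```text
time_s: 8.5
position: [0.435, 0.1745, 0.0313]
orientation: [3.138, 0.002, 2.896]
contact_force: [-3.0, -0.5, 10.7]
grip_width: 0.0224
```

drive_tool(grip=[100,0,0,0,0,0,0,0,0,0,0,0,0,0], slide=[[0,0,0],[0,0,0],[0,0,0],[0,0,0],[0,0,-2],[0,0,-5],[0,0,-10],[-1,4,-16],[-2,8,-20],[-3,14,-25],[-4.7,20.3,-26.9],[-4.7,20.3,-26.9],[-4.7,20.3,-26.9],[-4.7,20.3,-26.9]], delta_rot=[[0,0,0],[0,0,0],[0,0,0],[0,0,0],[0,0,0],[0,0,0],[0,0,0],[0,0,0],[0,0,0],[0,0,0],[0,0,0],[0,0,0],[0,0,0],[0,0,0]])

```text
time_s: 10.25
position: [0.5283, 0.3582, 0.2999]
orientation: [3.141, -0.0, 2.896]
contact_force: [0.1, -0.3, -0.3]
grip_width: 0.0857
```

```bash
cat > stack.py <<'E'
from look import *
def stack(tag,hs,c=(.556,.387)):
    s,d,P=look(tag);q=P.reshape(-1,3);a=q[np.hypot(q[:,0]-c[0],q[:,1]-c[1])<.09]
    for n,lo,hi in hs:
        b=a[(a[:,2]>lo)&(a[:,2]<hi)];print(n,len(b),b.mean(0).round(4),*rect(b[:,:2]))
    return s,d,P
E
python3 - <<'E'
from stack import *
s,d,P=stack("w2",(("block",.077,.085),("small",.0585,.0645),("large",.0345,.0405)))
q=P.reshape(-1,3);a=q[np.hypot(q[:,0]-.434,q[:,1]-.174)<.05]
b=a[(a[:,2]>.045)&(a[:,2]<.062)];print("knob",len(b),b.mean(0).round(4),*rect(b[:,:2]))
print(s["position"],*goto(s,.5578,.3845,.0635,2.85))
E
```

```text
block 2212 [0.5563 0.3854 0.0799] [557.8 385.2  83.8  48. ] -0.291
small 968 [0.5401 0.4028 0.0619] [554.9 390.7 107.9  59.4] -0.124
large 632 [0.5324 0.3922 0.0379] [557.3 391.3 132.1  63.6] -0.183
knob 302 [0.4355 0.1768 0.0546] [435.2 175.5  22.8  22.6] -0.484
[0.52829909 0.35821203 0.29987208] slide [-2.23  3.25 23.64] rot [ 0.001 -0.     0.046]
```

View pics/w2.png

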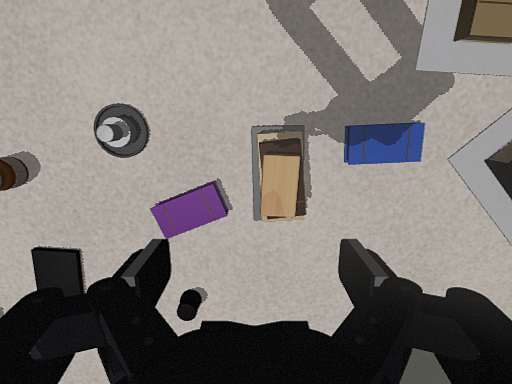

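The weight stands in the dish at (118,130), within 2 mm of centre. The block is clear at (281,185). Grasping the block.

drive_tool(grip=[0,0,0,0,0,0,0,0,255,255,255,255,255,255,255,255], slide=[[-2.2,3.3,5],[-2.2,3.3,10],[-2.2,3.3,16],[-2.2,3.3,19],[-2.2,3.3,22],[-2.2,3.3,23.2],[-2.2,3.3,23.6],[-2.2,3.3,23.6],[-2.2,3.3,23.6],[-2.2,3.3,23.6],[-2.2,3.3,23.6],[-2.2,3.3,23.6],[-2.2,3.3,23.6],[-2.2,3.3,23.6],[-2.2,3.3,23.6],[-2.2,3.3,23.6]], delta_rot=[[0,0,0.046],[0,0,0.046],[0,0,0.046],[0,0,0.046],[0,0,0.046],[0,0,0.046],[0,0,0.046],[0,0,0.046],[0,0,0.046],[0,0,0.046],[0,0,0.046],[0,0,0.046],[0,0,0.046],[0,0,0.046],[0,0,0.046],[0,0,0.046]], grip_force=40)

```text
time_s: 12.3
position: [0.5583, 0.3853, 0.0652]
orientation: [3.139, 0.001, 2.85]
contact_force: [-0.3, -0.1, 5.7]
grip_width: 0.0469
```

Run:
```python
from look import *
s=arm.get_state();print(s["position"],s["orientation"],s["contact_force"],s["grip_width"])
print(*goto(s,.4548,-.152,.10,np.pi-.154))
```

```text
[0.55828218 0.38526716 0.06521116] [3.13907148e+00 1.21453911e-03 2.84978028e+00] [-0.3408725  -0.12300413  5.66187293] 0.04690808357841298
slide [ -5.55 -54.42  -3.61] rot [ 0.002  0.001 -0.138]
```

drive_tool(grip=[255,255,255,255,255,255,255,255,255,255,255,255,255,255,255,255,255,255], slide=[[0,0,-0.5],[0,0,-3],[0,0,-6],[0,0,-10],[-0.5,-5,-10],[-1,-10,-10],[-1.6,-15,-10],[-2,-20,-10],[-2.6,-25,-10],[-3,-30,-10],[-3.5,-35,-10],[-4,-40,-10],[-4.6,-45,-10],[-5,-50,-10],[-5.55,-54.4,-10],[-5.55,-54.4,-8],[-5.55,-54.4,-5],[-5.55,-54.4,-5]], delta_rot=[[0,0,0],[0,0,0],[0,0,0],[0,0,0],[0,0,-0.138],[0,0,-0.138],[0,0,-0.138],[0,0,-0.138],[0,0,-0.138],[0,0,-0.138],[0,0,-0.138],[0,0,-0.138],[0,0,-0.138],[0,0,-0.138],[0,0,-0.138],[0,0,-0.138],[0,0,-0.138],[0,0,-0.138]])

```text
time_s: 14.55
position: [0.4526, -0.1511, 0.1122]
orientation: [3.138, -0.004, 2.987]
contact_force: [-1.0, 0.3, -0.5]
grip_width: 0.0467
```

Run:
```python
from look import *
s,d,P=look("w3");print(s["position"],s["orientation"],s["contact_force"],s["grip_width"])
q=P.reshape(-1,3);a=q[(np.abs(q[:,0]-.455)<.08)&(np.abs(q[:,1]+.152)<.06)];b=a[(a[:,2]>.0027)&(a[:,2]<.012)]
print(*rect(b[:,:2]))
print(*goto(s,.4548,-.152,.0105,np.pi-.154))
```

```text
[ 0.45257831 -0.15109521  0.11219492] [ 3.13782699 -0.00397447  2.98727355] [-0.98236822  0.30983244 -0.54279967] 0.04667736863761638
[ 415.4 -146.1   88.2   39.6] 1.416
slide [-0.27 -0.09 10.17] rot [ 0.004 -0.004 -0.   ]
```

View pics/w3.png

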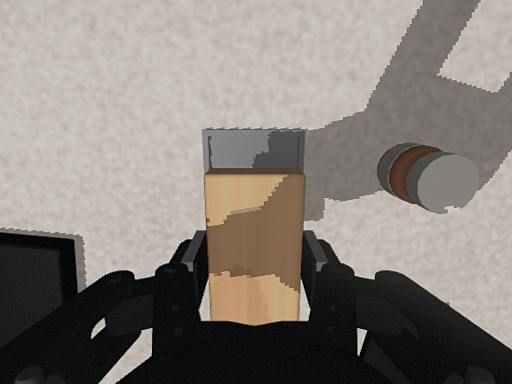

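The block is level and lined up with the tray at (254,150). Lowering.

drive_tool(grip=[255,255,255,255,255,255,255], slide=[[-0.27,-0.09,3],[-0.27,-0.09,6],[-0.27,-0.09,8.5],[-0.27,-0.09,9.8],[-0.27,-0.09,10.1],[-0.27,-0.09,10.2],[-0.27,-0.09,10.2]], delta_rot=[[0,0,0],[0,0,0],[0,0,0],[0,0,0],[0,0,0],[0,0,0],[0,0,0]])

```text
time_s: 15.48
position: [0.4569, -0.1527, 0.0121]
orientation: [3.139, 0.0, 2.988]
contact_force: [0.5, 0.6, -1.2]
grip_width: 0.0471
```

drive_tool(grip=[255,255,255], slide=[[0,0,0.1],[0,0,0.15],[0,0,0.15]], delta_rot=[[0,0,0],[0,0,0],[0,0,0]])

```text
time_s: 15.85
position: [0.4569, -0.1527, 0.0107]
orientation: [3.139, 0.0, 2.988]
contact_force: [0.4, 0.1, -0.7]
grip_width: 0.0469
```

drive_tool(grip=[255,255,255,255], slide=[[0.1,0,0.1],[0.15,0,0.2],[0.15,0,0.25],[0.15,0,0.25]], delta_rot=[[0,0,0],[0,0,0],[0,0,0],[0,0,0]])

```text
time_s: 16.35
position: [0.4553, -0.1524, 0.0082]
orientation: [3.139, 0.0, 2.988]
contact_force: [-0.9, 0.7, 0.7]
grip_width: 0.0469
```

drive_tool(grip=[255,255,255], slide=[[0,0,0.07],[0,0,0.12],[0,0,0.12]], delta_rot=[[0,0,0],[0,0,0],[0,0,0]])

```text
time_s: 16.73
position: [0.4553, -0.1524, 0.0081]
orientation: [3.139, 0.001, 2.988]
contact_force: [-2.2, 0.7, 13.2]
grip_width: 0.0468
```

drive_tool(grip=[60,0,0,0,0,0,0,0,0,0,0,0,0,0,0], slide=[[0,0,0],[0,0,0],[0,0,0],[0,0,0],[0,0,-1],[0,0,-4],[0,0,-10],[0,0,-15],[-5,-1,-20],[-10,-2,-25],[-13,-2.7,-31],[-15,-2.7,-33],[-15,-2.7,-33],[-15,-2.7,-33],[-15,-2.7,-33]], delta_rot=[[0,0,0],[0,0,0],[0,0,0],[0,0,0],[0,0,0],[0,0,0],[0,0,0],[0,0,0],[0,0,0],[0,0,0],[0,0,0],[0,0,0],[0,0,0],[0,0,0],[0,0,0]])

```text
time_s: 18.6
position: [0.5972, -0.2021, 0.3365]
orientation: [3.138, -0.003, 2.988]
contact_force: [0.4, 0.9, -0.1]
grip_width: 0.0857
```

Run:
```python
from look import *
s,d,P=look("w4");q=P.reshape(-1,3);print(s["position"])
for n,c,r,lo,hi in(("small_support",(.647,-.026),.09,.009,.015),("large_support",(.537,-.396),.11,.022,.028),("block",(.455,-.152),.07,.020,.026)):
    a=q[np.hypot(q[:,0]-c[0],q[:,1]-c[1])<r];b=a[(a[:,2]>lo)&(a[:,2]<hi)];print(n,len(b),b.mean(0).round(4),*rect(b[:,:2]))
t=np.load("top0.npz");q=cloud(t).reshape(-1,3)
for n,c,r,lo,hi in(("small_support",(.647,-.026),.09,.009,.015),("large_support",(.537,-.396),.11,.022,.028)):
    a=q[np.hypot(q[:,0]-c[0],q[:,1]-c[1])<r];b=a[(a[:,2]>lo)&(a[:,2]<hi)];print("top",n,len(b),b.mean(0).round(4),*rect(b[:,:2]))
print(*goto(s,.53,.36,.25,np.pi-.13))
```

```text
[ 0.59718761 -0.20212803  0.33653396]
small_support 3194 [ 0.6466 -0.0243  0.0119] [649.  -24.3 121.8  76.4] -0.317
large_support 5743 [ 0.5333 -0.3919  0.0248] [ 536.9 -393.3  159.8   90.2] -0.259
block 1924 [ 0.4546 -0.1522  0.0228] [ 455.4 -151.9   82.4   46.7] -0.153
top small_support 821 [ 0.648  -0.0261  0.0119] [648.3 -26.  121.9  75.4] -0.323
top large_support 1378 [ 0.5351 -0.3947  0.0251] [ 536.6 -394.6  160.2   90.9] -0.249
slide [15.23 54.49  8.89] rot [ 0.003 -0.003 -0.024]
```

View pics/w4.png

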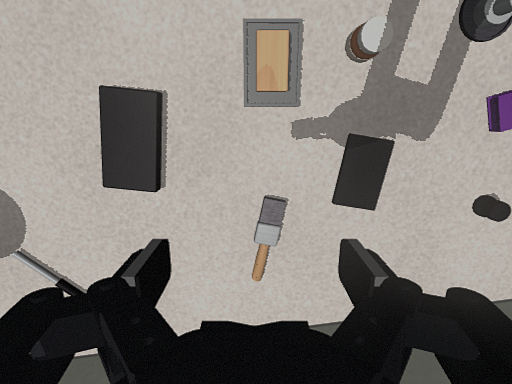

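The block is centred in the tray at (272,61). The large support is at (131,138) and the small one at (363,172), and both match the top-camera fits. Back to the stack.

drive_tool(grip=[0,0,0,0,0,0,0,0,0,0,0,0], slide=[[15.2,54.5,8.9],[15.2,54.5,8.9],[15.2,54.5,8.9],[15.2,54.5,8.9],[15.2,54.5,8.9],[15.2,54.5,8.9],[15.2,54.5,8.9],[15.2,54.5,8.9],[15.2,54.5,8.9],[15.2,54.5,8.9],[15.2,54.5,8.9],[15.2,54.5,8.9]], delta_rot=[[0,0,-0.024],[0,0,-0.024],[0,0,-0.024],[0,0,-0.024],[0,0,-0.024],[0,0,-0.024],[0,0,-0.024],[0,0,-0.024],[0,0,-0.024],[0,0,-0.024],[0,0,-0.024],[0,0,-0.024]])

```text
time_s: 20.15
position: [0.5306, 0.3583, 0.2499]
orientation: [3.139, -0.003, 3.01]
contact_force: [-0.1, 0.4, 0.1]
grip_width: 0.0854
```

Run:
```python
from stack import *
s,d,P=stack("w5",(("small",.0595,.0645),("large",.0355,.0405)))
g=cv2.medianBlur(P[...,2].astype(np.float32),5);m=(g>.0585)&(g<.066)&(np.hypot(P[...,0]-.556,P[...,1]-.387)<.09)
k,lab,st,_=cv2.connectedComponentsWithStats(cv2.morphologyEx(m.astype(np.uint8),2,np.ones((3,3),np.uint8)));i=1+st[1:,4].argmax();b=P[lab==i];print("small comp",b.mean(0).round(4),*rect(b[:,:2]))
print(s["position"],s["orientation"],*goto(s,b[:,0].mean(),b[:,1].mean(),.037,np.pi-.13))
```

```text
small 3967 [0.5527 0.3925 0.0619] [555.1 392.6 107.   55.7] -0.124
large 949 [0.5395 0.3839 0.0379] [557.2 391.3 132.2  63.9] -0.185
small comp [0.5527 0.3925 0.0619] [555.1 392.6 107.   55.7] -0.124
[0.5306429  0.35828442 0.24990156] [ 3.13932679e+00 -2.66549574e-03  3.01042579e+00] slide [-1.8   3.63 21.29] rot [ 0.002 -0.003 -0.001]
```

View pics/w5.png

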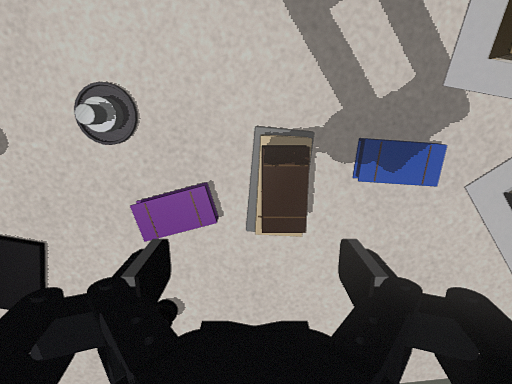

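The small book is at (285,189) with the large book under it, and the fit matches 108 x 56 mm. Grasping the small book.

drive_tool(grip=[0,0,0,0,0,0,0,255,255,255,255,255,255,255,255], slide=[[-2.05,3.65,4],[-2.05,3.65,9],[-2.05,3.65,14],[-2.05,3.65,18],[-2.05,3.65,20.5],[-2.05,3.65,21.1],[-2.05,3.65,21.1],[-2.05,3.65,21.1],[-2.05,3.65,21.1],[-2.05,3.65,21.1],[-2.05,3.65,21.1],[-2.05,3.65,21.1],[-2.05,3.65,21.1],[-2.05,3.65,21.1],[-2.05,3.65,21.1]], delta_rot=[[0,0,-0.007],[0,0,-0.007],[0,0,-0.007],[0,0,-0.007],[0,0,-0.007],[0,0,-0.007],[0,0,-0.007],[0,0,-0.007],[0,0,-0.007],[0,0,-0.007],[0,0,-0.007],[0,0,-0.007],[0,0,-0.007],[0,0,-0.007],[0,0,-0.007]], grip_force=50)

```text
time_s: 22.08
position: [0.5568, 0.393, 0.0412]
orientation: [3.137, 0.001, 3.017]
contact_force: [0.3, -0.1, 6.0]
grip_width: 0.055
```

Run:
```python
from look import *
s=arm.get_state();print(s["position"],s["orientation"],s["contact_force"],s["grip_width"])
print(*goto(s,.6487,-.025,.10,np.pi-.32))
```

```text
[0.556756   0.39295196 0.04121324] [3.13686167e+00 5.15730098e-04 3.01688520e+00] [ 0.34084606 -0.07998206  6.00982041] 0.055034652820733825
slide [-14.32 -40.3   -6.06] rot [0.005 0.    0.195]
```

drive_tool(grip=[255,255,255,255,255,255,255,255,255,255,255,255,255,255,255,255,255,255], slide=[[0,0,-0.4],[0,0,-1.5],[0,0,-4],[0,0,-7],[-1,-3,-9],[-2.7,-7.5,-9],[-4.3,-12,-9],[-6,-16.5,-9],[-7.5,-21,-9],[-9,-25.5,-9],[-10.6,-30,-9],[-12.3,-34.5,-9],[-13.8,-38.5,-9],[-14.5,-40.3,-8],[-14.5,-40.3,-6],[-14.5,-40.3,-4],[-14.5,-40.3,-3],[-14.5,-40.3,-3]], delta_rot=[[0,0,0],[0,0,0],[0,0,0],[0,0,0],[0,0,0.02],[0,0,0.04],[0,0,0.06],[0,0,0.08],[0,0,0.1],[0,0,0.12],[0,0,0.14],[0,0,0.17],[0,0,0.195],[0,0,0.195],[0,0,0.195],[0,0,0.195],[0,0,0.195],[0,0,0.195]])

```text
time_s: 24.32
position: [0.6496, -0.0243, 0.0683]
orientation: [3.137, -0.003, 2.823]
contact_force: [0.0, -0.3, -0.9]
grip_width: 0.0548
```

Run:
```python
from look import *
s,d,P=look("w6");print(s["position"],s["orientation"],s["contact_force"],s["grip_width"])
print(*goto(s,.6503,-.0255,.0155,np.pi-.32))
```

```text
[ 0.64957976 -0.02433609  0.06833626] [ 3.13714032e+00 -2.85292211e-03  2.82270955e+00] [ 0.04690259 -0.27478532 -0.88641565] 0.054834925051282214
slide [-0.12 -0.11  5.28] rot [ 0.004 -0.003  0.001]
```

View pics/w6.png

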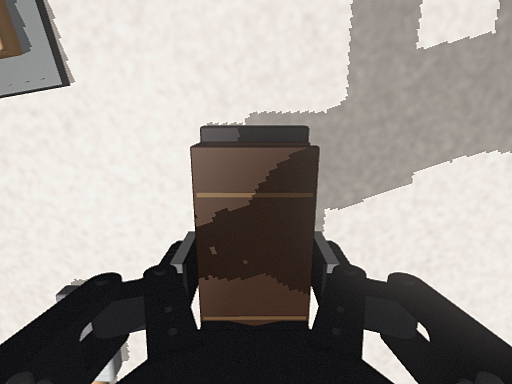

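The book is level over the small support and aligned, with the support edge showing at (254,132). Lowering.

drive_tool(grip=[255,255,255,255,255,255,255], slide=[[-0.1,-0.1,2],[-0.1,-0.1,3.5],[-0.1,-0.1,4.5],[-0.1,-0.1,5],[-0.1,-0.1,5.2],[-0.1,-0.1,5.2],[-0.1,-0.1,5.2]], delta_rot=[[0,0,0],[0,0,0],[0,0,0],[0,0,0],[0,0,0],[0,0,0],[0,0,0]])

```text
time_s: 25.25
position: [0.6514, -0.0256, 0.0177]
orientation: [3.137, -0.0, 2.823]
contact_force: [-0.0, -0.3, -0.4]
grip_width: 0.0545
```

drive_tool(grip=[255,255,255], slide=[[0,0,0.07],[0,0,0.12],[0,0,0.12]], delta_rot=[[0,0,0],[0,0,0],[0,0,0]])

```text
time_s: 25.62
position: [0.6514, -0.0256, 0.0165]
orientation: [3.137, -0.0, 2.823]
contact_force: [0.2, 0.0, -2.1]
grip_width: 0.0549
```

drive_tool(grip=[255,255,255,255], slide=[[0,0,0.06],[0,0,0.11],[0,0,0.14],[0,0,0.14]], delta_rot=[[0,0,0],[0,0,0],[0,0,0],[0,0,0]])

```text
time_s: 26.12
position: [0.6513, -0.0256, 0.0152]
orientation: [3.137, -0.0, 2.823]
contact_force: [-1.1, 0.3, 0.8]
grip_width: 0.055
```

drive_tool(grip=[255,255,255], slide=[[0,0,0.05],[0,0,0.08],[0,0,0.08]], delta_rot=[[0,0,0],[0,0,0],[0,0,0]])

```text
time_s: 26.5
position: [0.6514, -0.0256, 0.0152]
orientation: [3.137, 0.0, 2.823]
contact_force: [-2.7, 0.9, 5.2]
grip_width: 0.0547
```

drive_tool(grip=[60,0,0,0,0,0,0,0,0,0,0,0,0], slide=[[0,0,0],[0,0,0],[0,0,0],[0,0,0],[0,0,-1],[0,0,-4],[0,0,-10],[0,0,-15],[3,3,-20],[6,8,-23.5],[9,12,-23.5],[10,14,-23.5],[10,14,-23.5]], delta_rot=[[0,0,0],[0,0,0],[0,0,0],[0,0,0],[0,0,0],[0,0,0],[0,0,0],[0,0,0],[0,0,0],[0,0,0],[0,0,0],[0,0,0],[0,0,-0.134]])

```text
time_s: 28.12
position: [0.5993, 0.1394, 0.2514]
orientation: [3.137, 0.001, 2.963]
contact_force: [0.2, -1.1, -0.7]
grip_width: 0.0855
```

Run:
```python
from look import *
d=get_image("top");np.savez("top1.npz",**d);q=cloud(d).reshape(-1,3)
a=q[np.hypot(q[:,0]-.6487,q[:,1]+.025)<.09];b=a[(a[:,2]>.032)&(a[:,2]<.041)];print("small book",len(b),b.mean(0).round(4),*rect(b[:,:2]))
s=arm.get_state();print(s["position"],*goto(s,.53,.36,.25,np.pi-.185))
```

```text
small book 678 [ 0.6496 -0.0266  0.036 ] [649.6 -27.3 108.7  55.3] -0.323
[0.59957831 0.13838974 0.25104839] slide [10.71 20.61  0.18] rot [0.004 0.001 0.01 ]
```

drive_tool(grip=[0,0,0,0,0,0,0], slide=[[5,10,0],[10.7,20.6,0],[10.7,20.6,0],[10.7,20.6,0],[10.7,20.6,0],[10.7,20.6,0],[10.7,20.6,0]], delta_rot=[[0,0,0.01],[0,0,0.01],[0,0,0.01],[0,0,0.01],[0,0,0.01],[0,0,0.01],[0,0,0.01]])

```text
time_s: 29.05
position: [0.5308, 0.3582, 0.2517]
orientation: [3.138, 0.001, 2.954]
contact_force: [-0.3, -0.6, -0.6]
grip_width: 0.0853
```

Run:
```python
from stack import *
s,d,P=stack("w7",(("large",.0355,.0405),))
print(s["position"],s["orientation"],*goto(s,.5575,.391,.0095,np.pi-.185))
```

```text
large 4820 [0.5536 0.3921 0.0379] [557.1 391.9 131.6  63.1] -0.183
[0.53077    0.3582328  0.25166132] [3.13806632e+00 1.10023344e-03 2.95423491e+00] slide [-1.99  3.63 24.23] rot [ 0.004  0.001 -0.002]
```

View pics/w7.png

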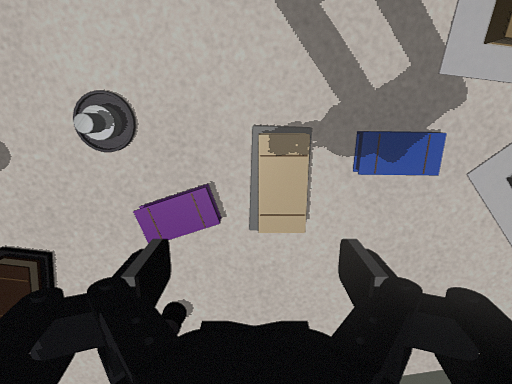

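The large book is clear at (282,184) and the fit matches 132 x 64 mm. Grasping it.

drive_tool(grip=[0,0,0,0,0,0,0,0,255,255,255,255,255,255,255,255], slide=[[-1.9,3.7,4],[-1.9,3.7,9],[-1.9,3.7,14],[-1.9,3.7,19],[-1.9,3.7,22.5],[-1.9,3.7,24],[-1.9,3.7,24.2],[-1.9,3.7,24.2],[-1.9,3.7,24.2],[-1.9,3.7,24.2],[-1.9,3.7,24.2],[-1.9,3.7,24.2],[-1.9,3.7,24.2],[-1.9,3.7,24.2],[-1.9,3.7,24.2],[-1.9,3.7,24.2]], delta_rot=[[0,0,0],[0,0,0],[0,0,0],[0,0,0],[0,0,0],[0,0,0],[0,0,0],[0,0,0],[0,0,0],[0,0,0],[0,0,0],[0,0,0],[0,0,0],[0,0,0],[0,0,0],[0,0,0]], grip_force=60)

```text
time_s: 31.1
position: [0.558, 0.3927, 0.0121]
orientation: [3.136, 0.004, 2.954]
contact_force: [0.2, -1.0, 7.0]
grip_width: 0.0628
```

Run:
```python
from look import *
s=arm.get_state();print(s["position"],s["orientation"],s["contact_force"],s["grip_width"],s["joint_pos"].round(2))
o=pose(s)[:3,:3].T@(np.array([.557,.392,.010])-s["position"]);print("book in tool",o.round(4))
G=R.from_euler("xyz",[np.pi,0,np.pi-.255]).as_matrix();t=np.array([.5368,-.394,.025])-G@o;print("TCP target",t)
print(*goto(s,t[0],t[1],.08,np.pi-.255))
```

```text
[0.55796276 0.39269372 0.01209251] [3.13553061 0.00389946 2.9543507 ] [ 0.17101039 -1.0165038   7.01634469] 0.0627645415853317 [ 0.55  0.65  1.51  0.    0.97 -0.83]
book in tool [ 0.0008 -0.0009  0.0021]
TCP target [ 0.5378186  -0.39336287  0.02708405]
slide [-12.68 -77.56  -7.21] rot [0.006 0.004 0.068]
```

drive_tool(grip=[255,255,255,255,255,255,255,255,255,255,255,255,255,255], slide=[[0,0,-0.4],[0,0,-1.5],[0,0,-4],[0,0,-7],[0,0,-10],[-0.4,-2,-13],[-1,-6,-13],[-1.8,-11,-13],[-2.6,-16,-13],[-3.4,-21,-13],[-4.2,-26,-13],[-5,-31,-13],[-5.9,-36,-13],[-6.7,-41,-13]], delta_rot=[[0,0,0],[0,0,0],[0,0,0],[0,0,0],[0,0,0],[0,0,0],[0,0,0],[0,0,0.01],[0,0,0.02],[0,0,0.03],[0,0,0.04],[0,0,0.05],[0,0,0.06],[0,0,0.068]])

```text
time_s: 32.85
position: [0.5466, -0.0248, 0.1405]
orientation: [3.135, 0.004, 2.886]
contact_force: [0.9, -0.0, -2.4]
grip_width: 0.0626
```

Run:
```python
from look import *
s=arm.get_state();print(s["position"],s["orientation"],s["contact_force"],s["grip_width"])
print(*goto(s,.5378,-.3934,.08,np.pi-.255))
```

```text
[ 0.54664571 -0.02484303  0.14046812] [3.13510145 0.00422358 2.88613441] [ 0.90915643 -0.02041664 -2.38274137] 0.06262406476946408
slide [ -8.43 -35.92   5.85] rot [ 0.006  0.004 -0.   ]
```

drive_tool(grip=[255,255,255,255,255,255,255,255,255,255,255,255], slide=[[-1,-4,0],[-2.1,-9,0],[-3.3,-14,0],[-4.5,-19,0],[-5.7,-24,0],[-6.8,-29,0],[-8,-34,1],[-8.4,-35.9,2],[-8.4,-35.9,4],[-8.4,-35.9,5.5],[-8.4,-35.9,5.8],[-8.4,-35.9,5.8]], delta_rot=[[0,0,0],[0,0,0],[0,0,0],[0,0,0],[0.006,0.004,0],[0.006,0.004,0],[0.006,0.004,0],[0.006,0.004,0],[0.006,0.004,0],[0.006,0.004,0],[0.006,0.004,0],[0.006,0.004,0]])

```text
time_s: 34.35
position: [0.5378, -0.3924, 0.0806]
orientation: [3.141, -0.0, 2.887]
contact_force: [-0.5, 0.5, -0.9]
grip_width: 0.0627
```

Run:
```python
from look import *
s,d,P=look("w8");print(s["position"],s["orientation"],s["contact_force"],s["grip_width"])
print(*goto(s,.5378,-.3934,.0285,np.pi-.255))
```

```text
[ 0.53776815 -0.39243017  0.08055247] [ 3.14094267e+00 -4.69374249e-05  2.88705750e+00] [-0.46258963  0.49177249 -0.88628438] 0.0627102832916483
slide [-0.03 -0.1   5.21] rot [ 0.001 -0.     0.   ]
```

View pics/w8.png

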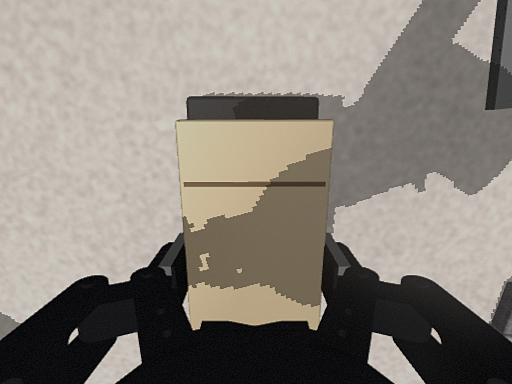

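The large book is level and lined up over its support, whose edge shows at (253,107). Lowering to just above contact.

drive_tool(grip=[255,255,255,255,255,255,255], slide=[[0,-0.1,2],[0,-0.1,3.5],[0,-0.1,4.5],[0,-0.1,5],[0,-0.1,5.2],[0,-0.1,5.2],[0,-0.1,5.2]], delta_rot=[[0,0,0],[0,0,0],[0,0,0],[0,0,0],[0,0,0],[0,0,0],[0,0,0]])

```text
time_s: 35.28
position: [0.5382, -0.394, 0.0295]
orientation: [-3.141, 0.002, 2.887]
contact_force: [0.1, 0.2, -1.8]
grip_width: 0.0629
```

drive_tool(grip=[255,255,255], slide=[[0,0,0.06],[0,0,0.1],[0,0,0.1]], delta_rot=[[0,0,0],[0,0,0],[0,0,0]])

```text
time_s: 35.65
position: [0.5382, -0.394, 0.0286]
orientation: [-3.141, 0.002, 2.887]
contact_force: [0.4, 0.0, -2.3]
grip_width: 0.063
```

drive_tool(grip=[255,255,255,255], slide=[[0,0,0.06],[0,0,0.11],[0,0,0.16],[0,0,0.16]], delta_rot=[[0,0,0],[0,0,0],[0,0,0],[0,0,0]])

```text
time_s: 36.15
position: [0.5381, -0.394, 0.0273]
orientation: [-3.141, 0.002, 2.887]
contact_force: [-0.7, 0.7, 0.8]
grip_width: 0.063
```

drive_tool(grip=[255,255,255], slide=[[0,0,0.05],[0,0,0.08],[0,0,0.08]], delta_rot=[[0,0,0],[0,0,0],[0,0,0]])

```text
time_s: 36.52
position: [0.5381, -0.394, 0.0272]
orientation: [-3.141, 0.002, 2.887]
contact_force: [-2.1, 1.7, 5.9]
grip_width: 0.0626
```

Seated at about 6 N. Releasing and rising clear, offset so the top camera can see everything.

drive_tool(grip=[50,0,0,0,0,0,0,0,0,0,0,0,0,0], slide=[[0,0,0],[0,0,0],[0,0,0],[0,0,0],[0,0,-1],[0,0,-4],[0,0,-10],[0,0,-15],[4,-2,-20],[6,-5,-24],[6,-8,-24],[6,-8,-24],[6,-8,-24],[6,-8,-24]], delta_rot=[[0,0,0],[0,0,0],[0,0,0],[0,0,0],[0,0,0],[0,0,0],[0,0,0],[0,0,0],[0,0,0],[0,0,0],[0,0,0],[0,0,0],[0,0,0],[0,0,0]])

```text
time_s: 38.28
position: [0.4596, -0.4549, 0.2665]
orientation: [3.141, 0.001, 2.888]
contact_force: [-0.3, 0.0, 0.5]
grip_width: 0.0856
```

Run:
```python
from look import *
s,d,P=look("w9");print(s["position"],s["contact_force"]);t=get_image("top");cv2.imwrite("pics/top2.png",t["img"][...,::-1])
W=P.reshape(-1,3);Q=cloud(t).reshape(-1,3)
for n,q,c,r,lo,hi in(("large wrist",W,(.537,-.394),.1,.049,.057),("large top",Q,(.537,-.394),.1,.049,.057),("small top",Q,(.6485,-.0255),.09,.032,.041),("block top",Q,(.455,-.152),.06,.019,.028),("knob top",Q,(.434,.1737),.04,.045,.066),("jar",Q,(.45,-.0154),.045,.058,.07),("loupe",Q,(.74,.184),.045,.03,.045)):
    a=q[np.hypot(q[:,0]-c[0],q[:,1]-c[1])<r];b=a[(a[:,2]>lo)&(a[:,2]<hi)]
    print(n,len(b),*( (b.mean(0).round(4),*rect(b[:,:2])) if len(b)>3 else ()))
```

```text
[ 0.45962831 -0.45485395  0.2665061 ] [-0.32152236  0.02203172  0.49965753]
large wrist 4460 [ 0.5346 -0.3935  0.053 ] [ 537.7 -394.   131.8   64.2] -0.252
large top 1009 [ 0.5368 -0.3955  0.0532] [ 537.4 -395.6  132.9   65.2] -0.25
small top 662 [ 0.6499 -0.0271  0.036 ] [649.5 -27.4 109.1  55.4] -0.323
block top 495 [ 0.4546 -0.1537  0.0231] [ 455.  -153.6   83.8   49. ] -0.146
knob top 60 [0.4344 0.1722 0.0558] [434.5 172.4  21.3  19.4] 0.014
jar 202 [ 0.451  -0.0167  0.0648] [451.7 -17.1  40.5  39.9] -1.568
loupe 111 [0.7407 0.1849 0.0384] [741.7 186.2  32.7  31.2] 0.024
```

View pics/top2.png

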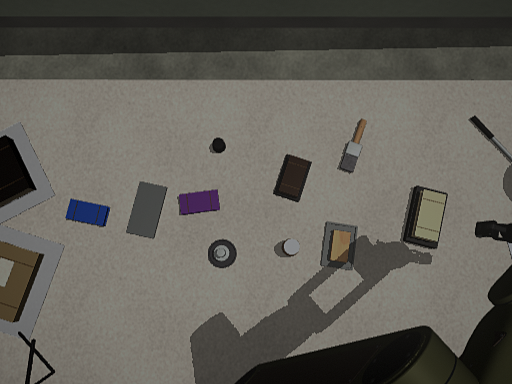

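The image shows all four things centred on their places, the base board empty at (147,210), and the jar (290,247) and loupe (218,145) where they started. Handing in.

```bash
python3 -c "
from plant import arm
arm.job_done();print(arm.get_state()['time_s'])"
```

```text
the job is handed in; nothing more can be done
the job is handed in; nothing more can be done
```

I took the stack apart from the top down and placed all four things, then handed the job in at about 38 s of the 128 s allowed. The hand-in gives no verdict, so success rests on my own checks.

Final camera checks, with the gripper open and clear of everything:

| Thing | Offset from centre of its place | Long side against its place | Underside height |
|---|---|---|---|
| Weight | about 2 mm | round, not applicable | 4 mm, on the dish floor |
| Block | about 2 mm | within 0.01 rad | 5 mm, on the tray floor |
| Small book | about 2 mm | within 0.01 rad | 12 mm, on the foam |
| Large book | about 2 mm | within 0.01 rad | 25 mm, on the foam |

- **Set-downs:** the wrist read about 5 to 13 N at each one, and the books' set-downs were both about 6 N or less.
- **Jar and loupe:** they measured within 1–3 mm of where they started, which is the noise of the top camera.
- **Disagreements:** the wrist and top cameras differed by 1–2 mm throughout, within their calibration. No check failed.

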